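Clamp a fired tile in the click-stop tile vice

TASK

Lay the fired rectangular clay tile flat on the bed of the tile vice, between the sliding jaw and the fixed fence, its long side along the bed. Then turn the vice's knob clockwise until its slipping clutch clicks for the first time, and stop there, before a second click, leaving the tile clamped square against the fence. Press gently, for the tile is brittle, and leave the other things on the table where they are.

Things in the scene. Friction and masses are not known exactly. Their poses are not given: they have to be found in the camera images.
- tile_center (a point): Centre (half-way up) of the loose rectangular fired-clay tile, 90 mm long (its x) by 56 mm wide (its y) by 12 mm thick, with a fish in low relief on top; about 120 g. It starts flat on the table; grip it across its 56 mm width.
- vice: Tile vice fixed to the table, origin: centre of its underside; x along its length from knob end (-x) to fence (+x), z up. Base plate 280 x 100 x 12 mm. The sliding jaw (steel bar 44 mm wide, 12 mm high, on the bed) faces the fence. Its place varies and is not measured: 100 to 114 mm are open between jaw and fence at the start. Gear housing under the knob: 75 x 66 mm, top 52 mm above the table.
- seat (a point): Where the tile's centre lies when clamped: vice x = 60, y = 0, 46 mm above the table; axes as the vice's, the tile's long side along x. The bed bar under it, top 40 mm above the table, is 44 mm wide, narrower than the tile, so fingers holding the tile's sides pass down beside it. Laid down 2 to 8 mm short of here (towards the jaw) the tile clears jaw and fence; the jaw then pushes it home.
- fence: The fixed fence of the vice, a steel bar across the bed, 14 mm (x) by 44 mm (y) by 12 mm high; origin at the centre of its underside, on the bed; axes as the vice's. The tile is clamped against its face 7 mm to the -x side of the origin.
- knob_grip (a point): Grip point of the black wing knob, on its vertical axis, 87 mm above the table, z up, turning with the knob. The wing is an upright bar 46 mm long (knob's x), 12 mm thick (knob's y), from 66 to 100 mm above the table, on a skirt 42 mm across. Clockwise seen from above drives the jaw to the fence, 8 mm per radian, at about 0.07 N m of friction; the jaw stays where it is left.
- knob_tip (a point): Pointer on the knob's skirt, on its +x side, 25 mm from the axis. The knob drives the collar by a slipping clutch: once the jaw is stopped the knob runs ahead of the collar; torque peaks near 0.16 N m 9 degrees ahead, falls to 0.07 at 18 and nil at 23: then it clicks, and left alone settles 31 ahead (let go earlier, it springs back). Next peak 45, second click 59. Turned back, it unclicks and opens the jaw.
- collar (a point): Centre of the top of the bare-metal collar, 58 mm across, right under the knob, 60 mm above the table; it turns with the screw that drives the jaw. A small raised nib on its rim marks its +x. Until the clutch slips the knob's pointer stands over the nib (0 to 5 degrees behind it); after the first click it rests 31 degrees clockwise of it.
- disc_center (a point): Bystander: centre of a loose round fired-clay disc, 72 mm across, 12 mm thick, on the table.
- jar: Bystander: closed glass jar with white lid, 64 mm across, 85 mm high; origin at the centre of its underside.
- loop_tool: Bystander: wooden-handled hand tool lying on the table, about 170 mm long along its x; origin on its underside near the middle.
There are look-alikes about, which are no part of the job. Leave any purple or red look-alike of the part that bears tile_center alone.

How it is judged:
By the outcome, as a careful person would: the job done as asked, in the order asked, and still so for the second after the job is handed in, with the robot touching nothing.
It also fails if it takes over 72 s, if anything falls off the work surface, if the arm or the gripper's body presses on something with over 40 N, if the wrist force passes 120 N, or if a joint passes its speed limit or range.

ROBOT

A 7-joint arm with a two-finger parallel gripper is mounted at the origin on the work surface. World frame = base frame: x ahead of the robot, y to its left, z up, the work surface at z = 0. Lengths are in m, angles in rad, forces in N, time in s.
With the tool pointing down it reaches from about 0.425 to 0.925 m from the base axis. Payload 6.8 kg.
Tool frame: the origin (TCP) lies between the finger pads; the fingertips stand r.tcp_to_tips ahead of it and the grasp point (between the pads) lies 3 mm ahead of it (r.tcp_to_tips is the distance from the TCP to the fingertips, in m); z points along the fingers, y is the line along which they close (so a half turn about z gives the same grasp; the last joint's range is limited). The gripper opens to 85 mm and grips with 20 to 120 N. Pads are 22 mm wide; open, the fingers measure 114 mm over their backs; the gripper's body (76 mm by 85 mm) begins 54 mm behind the grasp point. The pads swing forward as they close: fully open they stand 13 mm farther back than shut.
Start: joints at [-1.421, 0.477, 0.022, 1.555, -0.011, 1.109, -0.083], TCP at [0.172, 0.653, 0.253] pointing down, gripper open.
Joint ranges: [-2.96, 2.96], [-0.34, 2.1], [-1.41, 1.46], [0.24, 2.44], [-1.37, 4.51], [0.17, 1.92], [-2.96, 2.96]. Speed limits (rad/s): [2.39, 2.39, 3.14, 3.14, 3.14, 3.14, 3.14].

INTERFACE

Orientations are given as a rotation vector (axis times angle).
In Python, from bench import r gives the robot as it stands. The module is installed in compiled form; this text tells all that it offers.
- The arm moves only by the tool step_arm, never from a script. Its argument "moves" is a list of rows, each an object of numbers: "rx", "ry", "rz": the turn, a rotation vector about the tool's x, y, z in degrees; "dx", "dy", "dz": the shift along the tool's x, y, z in mm; "gripper": the opening, from -1 (shut) to 1 (fully open). In form: [{"rx": .., "ry": .., "rz": .., "dx": .., "dy": .., "dz": .., "gripper": ..}, ...]. A call has 1 to 20 rows; each row shifts and turns the commanded pose from where the row before left it, along the tool's axes as they then stand; what a row does not reach is not made up. A row lasts 1/8 s, in which the tool goes at most 62.5 mm and 10.7 degrees, less where a joint would pass 70% of its speed; a pose out of reach is approached as far as the arm can. A call is refused whole if a number of a shift passes 62.5 or a number of a turn 10.7, either way. A call with a gripper value outside its range is refused whole. The fingers move at their own pace and stop on an object; "grip_force" is the grip in N (left out, the last holds). Time passes only in rows, so rows that do not move let the fingers close. It gives the time, the measured TCP pose, the force, the opening and the grip force at its end, in the units of the state.
- r.get_obs(): the state, without advancing time (a new reading comes with each control period).
- r.grab_frame(name): name is "scene" or "top" or "wrist"; returns the picture (420x560x3 uint8, blue, green, red); there is no depth.
- r.camera_info(name): a dict with "mtx" (3x3 intrinsics, pixels), "rvec" (rotation vector, rad) and "tvec" (3), from world to camera coordinates, as OpenCV has them. Camera axes: x right, y down, z forward; pixel columns grow to the right and rows downward; lengths in m; the calibration is good to about 2 mm. A picture is of the moment at which its call begins: read the wrist's pose just before it. camera_info takes no time and is no camera call; for the wrist camera it gives the pose at the moment of the call.
- r.hand_in(): hands the job in; it is judged then, once.
The state is a dict: "clock": time; "joints": joint angles; "qvel": joint speeds; "tau": joint torques, N m; "tcp_pos": TCP position; "orientation": TCP orientation; "contact_force": force on the tool from outside, world axes, zero at the start; "moment": the same for the moment, N m; "grip_width": finger opening in m; "gripper_force": force on a finger pad.
Only numpy, scipy, OpenCV 4.12 (cv2) and the standard library are available. Lean on these libraries where they do the work, as an engineer would, in place of code of your own. Each camera call takes 0.05 s, during which the arm holds its last target. There are 200 camera calls.

## Working session

There is one attempt and no reset: what is moved stays moved. The work goes in short steps, Python scripts to look and compute and a tool call to move; the robot and the scene stay as the last step left them, time stands still between calls to the robot, and variables do not carry over. Pictures are saved under pics/ and viewed, at most 10 in all, crops included, and the job is handed in when it is done.

Besides the shell and the picture viewer there is one more tool, called after "Emit:" as name(argument=value, ...) on one line, values as JSON. step_arm: Moves the arm, as the interface text tells. Its arguments: {"type":"object","properties":{"moves":{"type":"array","items":{"type":"object","properties":{"rx":{"type":"number"},"ry":{"type":"number"},"rz":{"type":"number"},"dx":{"type":"number"},"dy":{"type":"number"},"dz":{"type":"number"},"gripper":{"type":"number"}}}},"grip_force":{"type":"number"}},"required":["moves"]}

```bash
mkdir -p pics
cat > h.py <<'E'
import numpy as np, cv2
from scipy.spatial.transform import Rotation as R
from bench import r
def ray(ci,uv):
    K=np.array(ci["mtx"],float);Rm=cv2.Rodrigues(np.array(ci["rvec"],float))[0];t=np.array(ci["tvec"],float).ravel()
    d=np.linalg.inv(K)@np.array([uv[0],uv[1],1.0]);return -Rm.T@t,Rm.T@d
def onz(ci,uv,z):
    c,d=ray(ci,uv);return c+d*(z-c[2])/d[2]
def tri(obs):
    A=np.zeros((3,3));b=np.zeros(3)
    L=[ray(ci,uv) for ci,uv in obs]
    for c,d in L:
        d=d/np.linalg.norm(d);P=np.eye(3)-np.outer(d,d);A+=P;b+=P@c
    p=np.linalg.solve(A,b)
    e=[np.linalg.norm(np.cross(p-c,d/np.linalg.norm(d))) for c,d in L]
    return p,e
def proj(ci,p):
    return cv2.projectPoints(np.array(p,float).reshape(-1,3),np.array(ci["rvec"],float),np.array(ci["tvec"],float),np.array(ci["mtx"],float),None)[0].reshape(-1,2)
def tool(): 
    o=r.get_obs();return np.array(o["tcp_pos"]),R.from_rotvec(o["orientation"]).as_matrix(),o
E
python3 - <<'E'
from h import *
a=r.grab_frame("scene");b=r.grab_frame("top");
cv2.imwrite("pics/s0.png",a);cv2.imwrite("pics/t0.png",b)
for n in("scene","top"):
    c,d=ray(r.camera_info(n),(280,210));print(n,c,d)
p,M,o=tool();print(p,M.round(3),o["grip_width"],r.tcp_to_tips,o["clock"])
E
```

```text
scene [ 1.19005641 -0.32221794  0.687896  ] [-0.6759777   0.41707925 -0.60754711]
top [0.32730905 0.07023275 1.16136398] [ 0.19267147 -0.01417629 -0.98117378]
[0.17195767 0.65223318 0.25245555] [[-0.967  0.255 -0.   ]
 [ 0.255  0.967 -0.002]
 [-0.    -0.002 -1.   ]] 0.08575237028290751 0.022 0.1
```

View pics/s0.png

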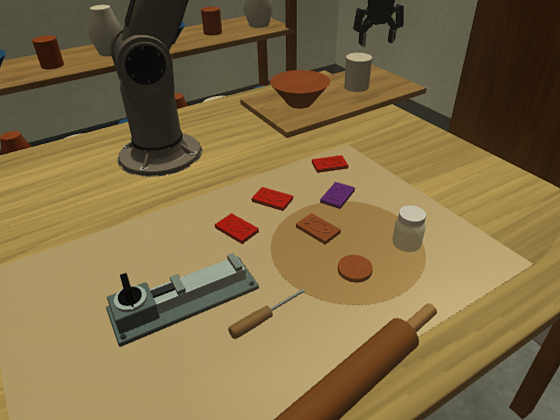

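View pics/t0.png

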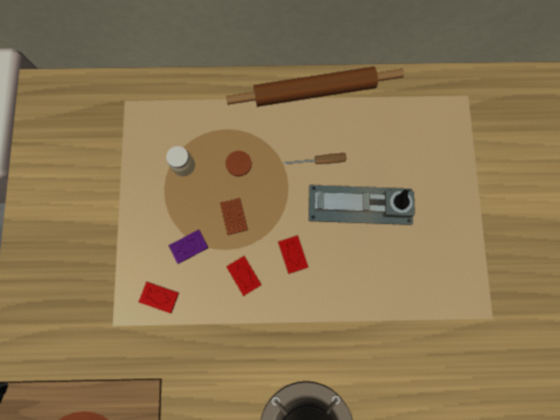

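The scene view shows the terracotta tile at scene (318,228) and top (234,216). Things that could be mistaken for it are the reds at scene (330,163), (272,198), (237,228), the purple at (338,194) and the round disc at (355,268). I choose the brown rectangle. The vice is at top (361,204), with its knob at (402,201) and its fence at about (317,203).

Run:
```python
from h import *
ims={"scene":cv2.imread("pics/s0.png"),"top":cv2.imread("pics/t0.png")}
seed={"scene":(318,228),"top":(234,216)}
def clay(n,im):
    x,y=seed[n];lab=cv2.cvtColor(im,cv2.COLOR_BGR2LAB).astype(int)
    ref=np.median(lab[y-3:y+4,x-3:x+4].reshape(-1,3),0);print(n,"ref",ref)
    m=((abs(lab[...,0]-ref[0])<55)&(abs(lab[...,1]-ref[1])<9)&(abs(lab[...,2]-ref[2])<14)).astype(np.uint8)
    m=cv2.morphologyEx(m,cv2.MORPH_CLOSE,np.ones((3,3)))
    k,l,s,c=cv2.connectedComponentsWithStats(m);i=l[y-4:y+5,x-4:x+5].max()
    return (l==i).astype(np.uint8),s[i],c[i]
for n in ims:
    m,s,c=clay(n,ims[n]);cs=max(cv2.findContours(m,0,1)[0],key=cv2.contourArea);b=cv2.boxPoints(cv2.minAreaRect(cs))
    print(s,c,b.round(1).tolist());ci=r.camera_info(n)
    W=np.array([onz(ci,q,.012)[:2] for q in b]);print(W.round(4).tolist(),W.mean(0),np.linalg.norm(W-np.roll(W,1,0),axis=1))
t=cv2.resize(ims["top"][165:265,170:430],None,fx=3,fy=3,interpolation=3)
s=cv2.resize(ims["scene"][180:350,100:370],None,fx=2.9,fy=2.0,interpolation=3)
cv2.imwrite("pics/c0.png",np.vstack([cv2.resize(t,(783,290)),cv2.resize(s,(783,310))])[:600])
ci=r.camera_info("top")
for nm,q,z in(("knob",(402,201),.09),("basecorner",(309,185),.012),("bc2",(309,219),.012),("bc3",(413,187),.012),("bc4",(413,223),.012)):print(nm,onz(ci,q,z).round(4))
```

```text
scene ref [ 94. 151. 160.]
[296 213  45  28 607] [317.96210873 226.73805601] [[295.29998779296875, 224.1999969482422], [304.20001220703125, 208.60000610351562], [340.0, 229.0], [331.1000061035156, 244.60000610351562]]
[[0.5035, 0.1423], [0.4658, 0.1937], [0.5744, 0.2176], [0.6057, 0.1681]] [0.5373278  0.18043078] [0.10538342 0.06371191 0.11117375 0.05858591]
top ref [ 78. 150. 154.]
[220 198  27  37 682] [233.2829912  215.96480938] [[219.39999389648438, 202.3000030517578], [239.6999969482422, 197.60000610351562], [247.10000610351562, 229.8000030517578], [226.89999389648438, 234.5]]
[[0.577, 0.216], [0.5889, 0.1616], [0.5009, 0.142], [0.4893, 0.1957]] [0.53901139 0.1788442 ] [0.08999681 0.05567819 0.09020271 0.05488548]
knob [ 0.5554 -0.2524  0.09  ]
basecorner [ 0.6208 -0.0264  0.012 ]
bc2 [ 0.5272 -0.0234  0.012 ]
bc3 [ 0.6104 -0.3086  0.012 ]
bc4 [ 0.5115 -0.3009  0.012 ]
```

View pics/c0.png

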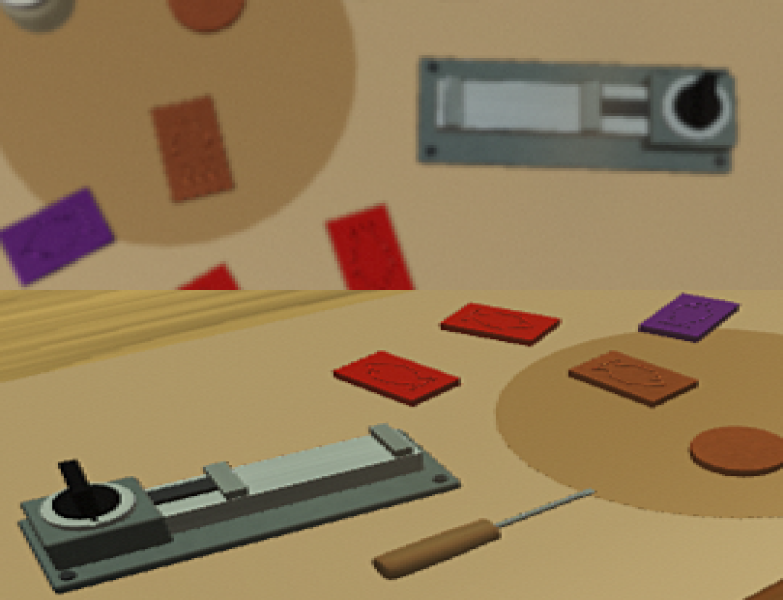

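The crop confirms the choice: the brown rectangular tile with a fish relief is at top (234,216). The vice has its knob at the -y end and its fence at the +y end. Tile centre is about (0.539, 0.179), 90.1 x 55.3 mm, which agrees with the given size. I'll move above the tile and look with the wrist camera.

Emit:
step_arm(moves=[{"dx":-47.5,"dy":-36.4},{"dx":-47.5,"dy":-36.4},{"dx":-47.5,"dy":-36.4},{"dx":-47.5,"dy":-36.4},{"dx":-47.5,"dy":-36.4},{"dx":-47.5,"dy":-36.4},{"dx":-47.5,"dy":-36.4},{"dx":-47.5,"dy":-36.4},{"dx":-47.5,"dy":-36.4},{"dx":-47.5,"dy":-36.4},{"rz":-9.1},{"rz":-9.1},{"rz":-9.1},{}])

```text
invalid input at $.moves[0]: expected keys rx, ry, rz, dx, dy, dz, gripper
```

Run:
```python
from h import *
p,M,o=tool();ci=r.camera_info("wrist");w=r.grab_frame("wrist");cv2.imwrite("pics/w1.png",w)
import pickle;pickle.dump(ci,open("w1.p","wb"))
c,d=ray(ci,(280,210));print(p,M.round(3).tolist(),np.round(o["joints"],2),o["clock"]);print("cam",c,d,M.T@(c-p),ci["mtx"])
lab=cv2.cvtColor(w,cv2.COLOR_BGR2HSV)
q=proj(ci,[0.539,.179,.012])[0];print("tile px",q)
x,y=q.astype(int);print(lab[y-3:y+3,x-3:x+3].reshape(-1,3).mean(0))
```

```text
[0.17195767 0.65223318 0.25245555] [[-0.967, 0.255, -0.0], [0.255, 0.967, -0.002], [-0.0, -0.002, -1.0]] [-1.42  0.48  0.02  1.56 -0.01  1.11 -0.08] 0.1
cam [0.09190254 0.67341482 0.37373139] [ 0.31145016 -0.07776491 -0.94709283] [ 8.27981094e-02 -1.18601534e-04 -1.21283855e-01] [[359.71110362   0.         278.05171794]
 [  0.         359.71110362 209.27433001]
 [  0.           0.           1.        ]]
tile px [ 27.02376952 494.45841595]
[nan nan nan]<stdin>:7: RuntimeWarning: Mean of empty slice.
  ret = um.true_divide(
```

View pics/w1.png

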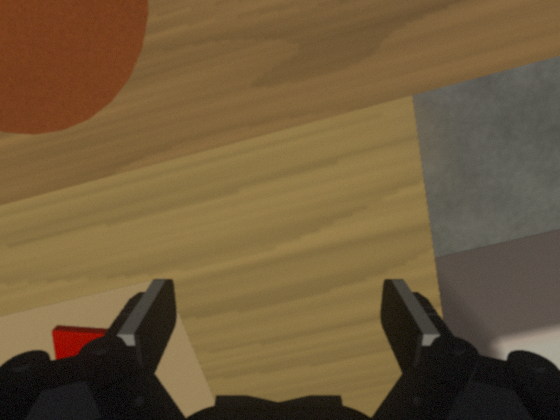

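The move was refused because every row must have all the keys, so this view only shows the start area (fingers at the bottom, a red tile at (80,342)).

Emit:
step_arm(moves=[{"rx":0,"ry":0,"rz":0,"dx":-47.5,"dy":-36.4,"dz":0,"gripper":1},{"rx":0,"ry":0,"rz":0,"dx":-47.5,"dy":-36.4,"dz":0,"gripper":1},{"rx":0,"ry":0,"rz":0,"dx":-47.5,"dy":-36.4,"dz":0,"gripper":1},{"rx":0,"ry":0,"rz":0,"dx":-47.5,"dy":-36.4,"dz":0,"gripper":1},{"rx":0,"ry":0,"rz":0,"dx":-47.5,"dy":-36.4,"dz":0,"gripper":1},{"rx":0,"ry":0,"rz":0,"dx":-47.5,"dy":-36.4,"dz":0,"gripper":1},{"rx":0,"ry":0,"rz":0,"dx":-47.5,"dy":-36.4,"dz":0,"gripper":1},{"rx":0,"ry":0,"rz":0,"dx":-47.5,"dy":-36.4,"dz":0,"gripper":1},{"rx":0,"ry":0,"rz":0,"dx":-47.5,"dy":-36.4,"dz":0,"gripper":1},{"rx":0,"ry":0,"rz":0,"dx":-47.5,"dy":-36.4,"dz":0,"gripper":1},{"rx":0,"ry":0,"rz":-9.1,"dx":0,"dy":0,"dz":0,"gripper":1},{"rx":0,"ry":0,"rz":-9.1,"dx":0,"dy":0,"dz":0,"gripper":1},{"rx":0,"ry":0,"rz":-9.1,"dx":0,"dy":0,"dz":0,"gripper":1},{"rx":0,"ry":0,"rz":0,"dx":0,"dy":0,"dz":0,"gripper":1}])

```text
clock: 1.9
tcp_pos: [0.5385, 0.1794, 0.2531]
orientation: [0.34, -3.123, -0.0]
contact_force: [0.1, -0.1, -0.2]
grip_width: 0.085
gripper_force: 0.0
```

```bash
cat > tile.py <<'E'
import sys,pickle
from h import *
n=sys.argv[1];zt=float(sys.argv[2]) if len(sys.argv)>2 else .012
p,M,o=tool();ci=r.camera_info("wrist");w=r.grab_frame("wrist");cv2.imwrite(f"pics/{n}.png",w)
print(p,M.round(3).tolist(),np.round(o["joints"],2),o["clock"])
q=proj(ci,[0.539,.179,.012])[0];x,y=q.astype(int)
lab=cv2.cvtColor(w,cv2.COLOR_BGR2LAB).astype(int)
ref=np.median(lab[y-6:y+7,x-6:x+7].reshape(-1,3),0)
m=((abs(lab[...,1]-ref[1])<9)&(abs(lab[...,2]-ref[2])<12)&(lab[...,0]>ref[0]-14)).astype(np.uint8)
m=cv2.morphologyEx(m,cv2.MORPH_OPEN,np.ones((5,5)));m=cv2.morphologyEx(m,cv2.MORPH_CLOSE,np.ones((13,13)))
k,l,s,c=cv2.connectedComponentsWithStats(m);m=(l==l[y,x]).astype(np.uint8)
cs=max(cv2.findContours(m,0,1)[0],key=cv2.contourArea);b=cv2.boxPoints(cv2.minAreaRect(cs))
print(q,ref,s[l[y,x]],b.round(1).tolist())
W=np.array([onz(ci,u,zt)[:2] for u in b]);e=np.linalg.norm(W-np.roll(W,-1,0),axis=1)
i=e.argmax();d=W[(i+1)%4]-W[i];print("tile",W.mean(0).round(4),e.round(4),"ang",np.degrees(np.arctan2(d[1],d[0])))
pickle.dump((ci,b),open(n+".p","wb"))
E
python3 tile.py w2
```

```text
[0.53845123 0.17943001 0.25308182] [[-0.977, -0.215, -0.0], [-0.215, 0.977, -0.0], [0.0, 0.0, -1.0]] [-0.57  0.3   0.17  1.83 -0.06  1.02  1.41] 1.9
[277.1324975  173.66877486] [ 85. 147. 158.] [ 249  129   56   87 4667] [[249.0, 129.0], [304.0, 129.0], [304.0, 215.0], [249.0, 215.0]]
tile [0.5391 0.1784] [0.0544 0.0902 0.0588 0.0902] ang 13.787064313593861
```

The wrist view gives the tile at (0.539, 0.1785), 90 x 56.6 mm, square to the tool. Before gripping I'll look at the vice from two wrist positions.

Emit:
step_arm(moves=[{"rx":0,"ry":0,"rz":0,"dx":7.6,"dy":-57,"dz":0,"gripper":1},{"rx":0,"ry":0,"rz":0,"dx":7.6,"dy":-57,"dz":0,"gripper":1},{"rx":0,"ry":0,"rz":0,"dx":7.6,"dy":-57,"dz":0,"gripper":1},{"rx":0,"ry":0,"rz":0,"dx":7.6,"dy":-57,"dz":0,"gripper":1},{"rx":0,"ry":0,"rz":0,"dx":7.6,"dy":-57,"dz":0,"gripper":1},{"rx":0,"ry":0,"rz":0,"dx":7.6,"dy":-57,"dz":0,"gripper":1},{"rx":0,"ry":0,"rz":0,"dx":0,"dy":0,"dz":0,"gripper":1}])

```text
clock: 2.82
tcp_pos: [0.5673, -0.1703, 0.2535]
orientation: [0.324, -3.125, 0.005]
contact_force: [-0.1, 0.8, -0.4]
grip_width: 0.0855
gripper_force: 0.0
```

```bash
cat > g.py <<'E'
import sys,pickle
from h import *
n=sys.argv[1];p,M,o=tool();ci=r.camera_info("wrist");w=r.grab_frame("wrist");cv2.imwrite(f"pics/{n}.png",w)
pickle.dump(ci,open(n+".p","wb"));print(p,M.round(3).tolist(),np.round(o["joints"],2),o["clock"])
E
python3 g.py w3
```

```text
[ 0.56728171 -0.17030044  0.25349423] [[-0.979, -0.205, 0.0], [-0.205, 0.979, -0.003], [0.001, -0.003, -1.0]] [-0.07  0.35  0.33  1.78 -0.13  1.03  2.08] 2.825
```

Emit:
step_arm(moves=[{"rx":0,"ry":0,"rz":0,"dx":-40,"dy":50,"dz":0,"gripper":1},{"rx":0,"ry":0,"rz":0,"dx":0,"dy":50,"dz":0,"gripper":1},{"rx":0,"ry":0,"rz":0,"dx":0,"dy":0,"dz":0,"gripper":1}])

```text
clock: 3.25
tcp_pos: [0.5846, -0.0516, 0.2528]
orientation: [0.356, -3.12, -0.005]
contact_force: [0.3, -0.2, -0.6]
grip_width: 0.0856
gripper_force: 0.0
```

```bash
python3 g.py w4
python3 - <<'E'
import cv2,numpy as np
a=cv2.imread("pics/w3.png");b=cv2.imread("pics/w4.png")
cv2.imwrite("pics/w3v.png",cv2.resize(a[80:290,60:500],(800,382),interpolation=3))
cv2.imwrite("pics/w4v.png",b)
E
```

```text
[ 0.58459901 -0.05155121  0.25278498] [[-0.974, -0.225, -0.001], [-0.225, 0.974, 0.003], [0.001, 0.003, -1.0]] [-0.24  0.34  0.28  1.79 -0.11  1.03  1.88] 3.25
```

View pics/w3v.png

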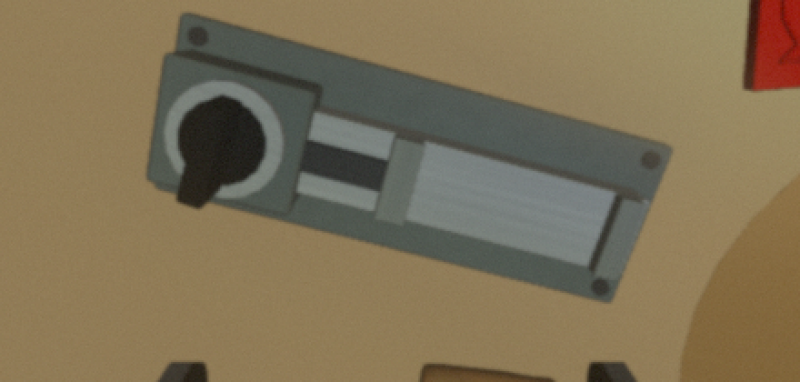

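In the crop, the vice runs from the knob (collar centre at crop (224,138)) to the fence (face line (617,195) to (593,268)). The jaw face is at about (425,143) to (405,222), and the wing points towards (195,200).

Run:
```python
from h import *
import pickle
a=cv2.imread("pics/w4.png");ci=pickle.load(open("w4.p","rb"))
c=proj(ci,[[.56,-.25,.06],[.567,-.165,.04],[.57,-.06,.05],[.57,-.02,.012]]);print(c)
lo=np.maximum(c.min(0)-70,0).astype(int);hi=np.minimum(c.max(0)+60,[560,420]).astype(int)
k=min(800/(hi-lo)[0],600/(hi-lo)[1]);print(lo,hi,k)
cv2.imwrite("pics/w4v.png",cv2.resize(a[lo[1]:hi[1],lo[0]:hi[0]],None,fx=k,fy=k,interpolation=3))
```

```text
[[ 52.82848586 105.94271261]
 [160.37758873 134.48955457]
 [271.47449441 165.36671754]
 [310.17248364 166.52641423]]
[ 0 35] [370 226] 2.1621621621621623
```

View pics/w4v.png

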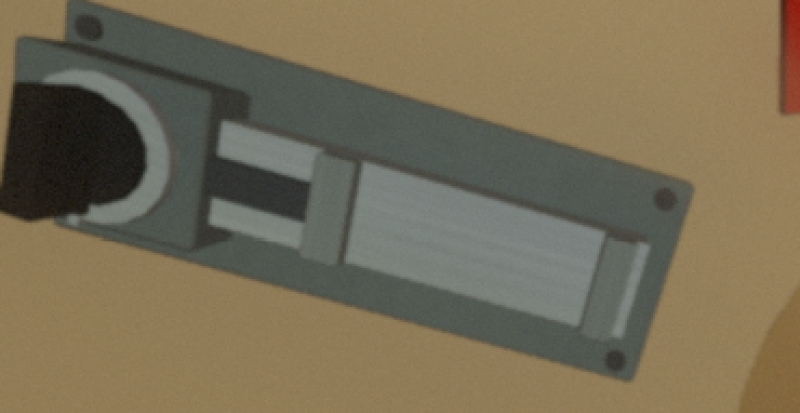

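Run:
```python
from h import *
import pickle
c3=pickle.load(open("w3.p","rb"));c4=pickle.load(open("w4.p","rb"));ct=r.camera_info("top")
f3=lambda u,v:(c3,((u+.5)/1.818-.5+60,(v+.5)/1.819-.5+80));f4=lambda u,v:(c4,((u+.5)/2.162-.5,(v+.5)/2.162-.5+35))
P={"hA":((651,160),(665,199)),"hB":((599,287),(615,360)),"hC":((198,37),(89,27)),"cA":((671,147),(693,187)),"cB":((612,302),(632,381)),"cC":((184,13),(69,-2)),
"fenceTopFace+":((620,195),(608,234)),"fenceTopFace-":((597,270),(583,333)),"jawTopA":((397,134),(318,150)),"jawTopB":((376,220),(301,259)),"jawFaceA":((426,143),(357,158)),"jawFaceB":((405,222),(338,264)),"hsg":((320,86),(214,90))}
X={}
for k,(a,b) in P.items():
    X[k],e=tri([f3(*a),f4(*b)]);print(k,X[k].round(4),np.round(e,4))
# frame on plate plane z=.012
g=lambda k:(onz(*f3(*P[k][0]),.012)+onz(*f4(*P[k][1]),.012))/2
A,B,C=g("hA"),g("hB"),g("hC")
for k in("hA","hB","hC","cA","cB","cC"):print(k,onz(*f3(*P[k][0]),.012).round(4),onz(*f4(*P[k][1]),.012).round(4))
u=(A-C)[:2];u/=np.linalg.norm(u);v=(A-B)[:2];print("axis ang",np.degrees(np.arctan2(u[1],u[0])),"from AB",np.degrees(np.arctan2(-v[0],v[1])),np.degrees(np.arctan2(v[1],v[0])))
# collar centre: light ring mask in w3
w=cv2.imread("pics/w3.png");hsv=cv2.cvtColor(w,cv2.COLOR_BGR2HSV)
print("collar rgb",w[int(80+140/1.82),int(60+173/1.82)],w[int(80+90/1.82),int(60+260/1.82)], "black",w[int(80+138/1.82),int(60+224/1.82)],"housing",w[int(80+70/1.82),int(60+180/1.82)])
```

```text
hA [ 0.5319 -0.0332  0.0151] [0. 0.]
hB [ 0.6121 -0.0374  0.0128] [0.0002 0.0002]
hC [ 0.5182 -0.288   0.015 ] [0.0002 0.0002]
cA [ 0.5239 -0.021   0.0068] [0.0005 0.0005]
cB [ 0.6203 -0.0267  0.0126] [0.0002 0.0002]
cC [ 0.5082 -0.2969  0.014 ] [0.0002 0.0002]
fenceTopFace+ [ 0.5488 -0.056   0.046 ] [0. 0.]
fenceTopFace- [ 0.5909 -0.0569  0.0504] [0.0009 0.0009]
jawTopA [ 0.5412 -0.1761  0.0517] [0.0005 0.0005]
jawTopB [ 0.5862 -0.1776  0.0534] [0.0002 0.0002]
jawFaceA [ 0.5418 -0.1609  0.0514] [0.0004 0.0004]
jawFaceB [ 0.5848 -0.1627  0.0523] [0.0005 0.0005]
hsg [ 0.527  -0.2175  0.0524] [0.0014 0.0014]
hA [ 0.5323 -0.0318  0.012 ] [ 0.5321 -0.0328  0.012 ]
hB [ 0.6125 -0.0371  0.012 ] [ 0.6121 -0.0373  0.012 ]
hC [ 0.5187 -0.2889  0.012 ] [ 0.518  -0.2898  0.012 ]
cA [ 0.5229 -0.0233  0.012 ] [ 0.5241 -0.0218  0.012 ]
cB [ 0.6203 -0.0264  0.012 ] [ 0.6207 -0.0266  0.012 ]
cC [ 0.5081 -0.2975  0.012 ] [ 0.5085 -0.2982  0.012 ]
axis ang 86.91271396962541 from AB 86.54527701065624 176.5452770106562
collar rgb [122 130 126] [79 85 79] black [21 30 31] housing [80 86 80]
```

Heights come out as expected: plate about 12 mm, jaw top about 52 mm. The vice axis is at 86.8°, its centre about (0.565, -0.163), and the jaw opening about 105 mm. Now I'll go back over the tile and down.

Emit:
step_arm(moves=[{"rx":0,"ry":0,"rz":0,"dx":-1.2,"dy":48.2,"dz":0,"gripper":1},{"rx":0,"ry":0,"rz":0,"dx":-1.2,"dy":48.2,"dz":0,"gripper":1},{"rx":0,"ry":0,"rz":0,"dx":-1.2,"dy":48.2,"dz":0,"gripper":1},{"rx":0,"ry":0,"rz":0,"dx":-1.2,"dy":48.2,"dz":0,"gripper":1},{"rx":0,"ry":0,"rz":0,"dx":-1.2,"dy":48.2,"dz":20,"gripper":1},{"rx":0,"ry":0,"rz":0,"dx":0,"dy":0,"dz":50,"gripper":1},{"rx":0,"ry":0,"rz":0,"dx":0,"dy":0,"dz":50,"gripper":1},{"rx":0,"ry":0,"rz":0,"dx":0,"dy":0,"dz":50,"gripper":1},{"rx":0,"ry":0,"rz":0,"dx":0,"dy":0,"dz":20,"gripper":1},{"rx":0,"ry":0,"rz":0,"dx":0,"dy":0,"dz":0,"gripper":1},{"rx":0,"ry":0,"rz":0,"dx":0,"dy":0,"dz":0,"gripper":1},{"rx":0,"ry":0,"rz":0,"dx":0,"dy":0,"dz":0,"gripper":1}])

```text
clock: 4.8
tcp_pos: [0.5395, 0.1776, 0.0647]
orientation: [-0.342, 3.12, 0.001]
contact_force: [-1.0, -0.9, -0.5]
grip_width: 0.0854
gripper_force: 0.0
```

```bash
python3 tile.py w5
python3 - <<'E'
from h import *
import pickle
c2,b2=pickle.load(open("w2.p","rb"));c5,b5=pickle.load(open("w5.p","rb"))
# height: corner-matched triangulation (order by nearest angle) + top-view centre
print(tri([(c2,b2.mean(0)),(r.camera_info("top"),(233.3,216.0))]))
print([tri([(c2,b2[i]),(c5,min(b5,key=lambda q:np.linalg.norm(onz(c5,q,.012)-onz(c2,b2[i],.012))))])[0].round(4).tolist() for i in range(4)])
print(tool()[2]["contact_force"])
E
```

```text
[0.53951835 0.17764665 0.0647177 ] [[-0.976, -0.217, 0.002], [-0.217, 0.976, 0.001], [-0.003, 0.001, -1.0]] [-0.54  0.55  0.14  1.96 -0.13  0.63  1.48] 4.8
[280.15225305 251.82087079] [ 86. 149. 159.] [  225   169   111   155 16037] [[224.6999969482422, 170.39999389648438], [335.0, 168.89999389648438], [337.1000061035156, 322.3999938964844], [226.8000030517578, 323.8999938964844]]
tile [0.5391 0.1795] [0.0543 0.0894 0.0631 0.0895] ang -169.42543533941372
(array([0.53873328, 0.17857476, 0.00901965]), [np.float64(0.0007725053149939192), np.float64(0.0007725053149940651)])
[[0.5005, 0.1428, 0.0172], [0.489, 0.195, 0.0142], [0.5754, 0.2183, 0.0134], [0.5892, 0.1592, 0.0129]]
[-0.20438506  0.04310516  0.8159697 ]
```

Tile height is about 12–14 mm and its centre (0.539, 0.179), as expected. Next I go down and grip gently.

Emit:
step_arm(grip_force=25, moves=[{"rx":0,"ry":0,"rz":0,"dx":0,"dy":1,"dz":15,"gripper":1},{"rx":0,"ry":0,"rz":0,"dx":0,"dy":0,"dz":15,"gripper":1},{"rx":0,"ry":0,"rz":0,"dx":0,"dy":0,"dz":10,"gripper":1},{"rx":0,"ry":0,"rz":0,"dx":0,"dy":0,"dz":5.5,"gripper":1},{"rx":0,"ry":0,"rz":0,"dx":0,"dy":0,"dz":0,"gripper":1},{"rx":0,"ry":0,"rz":0,"dx":0,"dy":0,"dz":0,"gripper":0.2},{"rx":0,"ry":0,"rz":0,"dx":0,"dy":0,"dz":0,"gripper":0},{"rx":0,"ry":0,"rz":0,"dx":0,"dy":0,"dz":0,"gripper":0},{"rx":0,"ry":0,"rz":0,"dx":0,"dy":0,"dz":0,"gripper":0},{"rx":0,"ry":0,"rz":0,"dx":0,"dy":0,"dz":0,"gripper":0}])

```text
clock: 6.1
tcp_pos: [0.5387, 0.1785, 0.0183]
orientation: [-0.343, 3.122, 0.001]
contact_force: [-0.8, 0.4, 6.0]
grip_width: 0.0556
gripper_force: 27.6
```

Emit:
step_arm(moves=[{"rx":0,"ry":0,"rz":0,"dx":0,"dy":0,"dz":-15,"gripper":0},{"rx":0,"ry":0,"rz":0,"dx":0,"dy":0,"dz":-30,"gripper":0},{"rx":0,"ry":0,"rz":0,"dx":0,"dy":0,"dz":-35,"gripper":0},{"rx":0,"ry":0,"rz":0,"dx":4.8,"dy":-40.8,"dz":-30,"gripper":0},{"rx":0,"ry":0,"rz":0,"dx":4.8,"dy":-40.8,"dz":0,"gripper":0},{"rx":0,"ry":0,"rz":0,"dx":4.8,"dy":-40.8,"dz":0,"gripper":0},{"rx":0,"ry":0,"rz":0,"dx":4.8,"dy":-40.8,"dz":0,"gripper":0},{"rx":0,"ry":0,"rz":0,"dx":4.8,"dy":-40.8,"dz":0,"gripper":0},{"rx":0,"ry":0,"rz":0,"dx":4.8,"dy":-40.8,"dz":0,"gripper":0},{"rx":0,"ry":0,"rz":0,"dx":4.8,"dy":-40.8,"dz":0,"gripper":0}])

```text
clock: 7.35
tcp_pos: [0.5672, -0.109, 0.1284]
orientation: [-0.343, 3.123, 0.0]
contact_force: [1.5, -1.1, -2.1]
grip_width: 0.0553
gripper_force: 27.1
```

Emit:
step_arm(moves=[{"rx":0,"ry":0,"rz":9.6,"dx":0,"dy":0,"dz":0,"gripper":0},{"rx":0,"ry":0,"rz":9.6,"dx":0,"dy":0,"dz":0,"gripper":0},{"rx":0,"ry":0,"rz":9.6,"dx":0,"dy":0,"dz":0,"gripper":0},{"rx":0,"ry":0,"rz":9.6,"dx":0,"dy":0,"dz":0,"gripper":0},{"rx":0,"ry":0,"rz":9.6,"dx":0,"dy":0,"dz":0,"gripper":0},{"rx":0,"ry":0,"rz":9.6,"dx":0,"dy":0,"dz":0,"gripper":0},{"rx":0,"ry":0,"rz":9.6,"dx":0,"dy":0,"dz":0,"gripper":0},{"rx":0,"ry":0,"rz":9.6,"dx":0,"dy":0,"dz":0,"gripper":0},{"rx":0,"ry":0,"rz":9.6,"dx":0,"dy":0,"dz":0,"gripper":0},{"rx":0,"ry":0,"rz":9.6,"dx":0,"dy":0,"dz":0,"gripper":0},{"rx":0,"ry":0,"rz":9.6,"dx":0,"dy":0,"dz":0,"gripper":0},{"rx":0,"ry":0,"rz":0,"dx":0,"dy":0,"dz":0,"gripper":0},{"rx":0,"ry":0,"rz":0,"dx":0,"dy":0,"dz":0,"gripper":0}])

```text
clock: 8.98
tcp_pos: [0.5673, -0.1075, 0.128]
orientation: [-2.276, -2.165, -0.0]
contact_force: [-0.7, 0.8, -0.2]
grip_width: 0.0552
gripper_force: 27.1
```

```bash
cat > st.py <<'E'
from h import *
p,M,o=tool();print(p.round(4),M.round(4).tolist(),"yawy",np.degrees(np.arctan2(M[1,1],M[0,1])).round(2),"yawx",np.degrees(np.arctan2(M[1,0],M[0,0])).round(2),np.round(o["joints"],2),np.round(o["contact_force"],1),np.round(o["moment"],3),o["grip_width"],o["gripper_force"],o["clock"])
E
python3 st.py
python3 - <<'E'
from h import *
# tile pose in hand vs top camera
t=r.grab_frame("top");cv2.imwrite("pics/t6.png",t);ci=r.camera_info("top");p,M,o=tool()
zt=p[2]-.0183+.012
q=proj(ci,[p[0],p[1],zt])[0];lab=cv2.cvtColor(t,cv2.COLOR_BGR2LAB).astype(int)
m=((abs(lab[...,1]-150)<9)&(abs(lab[...,2]-156)<12)&(lab[...,0]>55)).astype(np.uint8)
x,y=q.astype(int);m[:y-45]=0;m[y+45:]=0;m[:,:x-45]=0;m[:,x+45:]=0
ys,xs=np.nonzero(m);print(q,len(xs),xs.min(),xs.max(),ys.min(),ys.max())
for c in((xs.min()-.5),(xs.max()+.5)):print(onz(ci,(c,np.median(ys)),zt).round(4))
E
```

```text
[ 0.5673 -0.1075  0.128 ] [[0.0502, 0.9987, -0.0], [0.9987, -0.0502, 0.0004], [0.0004, -0.0001, -1.0]] yawy -2.88 yawx 87.12 [-0.43  0.56  0.68  1.93 -0.48  0.81  0.46] [-0.7  0.8 -0.2] [-0.019 -0.026  0.03 ] 0.05523040109413114 27.101249992847443 8.975Traceback (most recent call last):
  File "<stdin>", line 8, in <module>
    return umr_minimum(a, axis, None, out, keepdims, initial, where)
ValueError: zero-size array to reduction operation minimum which has no identity
```

Emit:
step_arm(moves=[{"rx":0,"ry":0,"rz":0.3,"dx":0,"dy":0.5,"dz":20,"gripper":0},{"rx":0,"ry":0,"rz":0,"dx":0,"dy":0,"dz":20,"gripper":0},{"rx":0,"ry":0,"rz":0,"dx":0,"dy":0,"dz":12,"gripper":0},{"rx":0,"ry":0,"rz":0,"dx":0,"dy":0,"dz":8,"gripper":0},{"rx":0,"ry":0,"rz":0,"dx":0,"dy":0,"dz":4,"gripper":0},{"rx":0,"ry":0,"rz":0,"dx":0,"dy":0,"dz":2,"gripper":0},{"rx":0,"ry":0,"rz":0,"dx":0,"dy":0,"dz":1,"gripper":0},{"rx":0,"ry":0,"rz":0,"dx":0,"dy":0,"dz":0,"gripper":0},{"rx":0,"ry":0,"rz":0,"dx":0,"dy":0,"dz":0,"gripper":0}])

```text
clock: 10.15
tcp_pos: [0.5681, -0.1078, 0.0611]
orientation: [2.286, 2.155, 0.001]
contact_force: [0.6, 0.7, -1.0]
grip_width: 0.0556
gripper_force: 27.1
```

```bash
python3 st.py; python3 g.py w6
```

```text
[ 0.5681 -0.1078  0.0611] [[0.0588, 0.9983, 0.0005], [0.9983, -0.0588, 0.0], [0.0, 0.0005, -1.0]] yawy -3.37 yawx 86.63 [-0.36  0.65  0.6   1.96 -0.56  0.7   0.52] [ 0.6  0.7 -1. ] [-0.029  0.027  0.018] 0.05556543986446157 27.080976963043213 10.15
[ 0.56812715 -0.10777909  0.06106476] [[0.059, 0.998, 0.001], [0.998, -0.059, 0.0], [0.0, 0.001, -1.0]] [-0.36  0.65  0.6   1.96 -0.56  0.7   0.52] 10.15
```

View pics/w6.png

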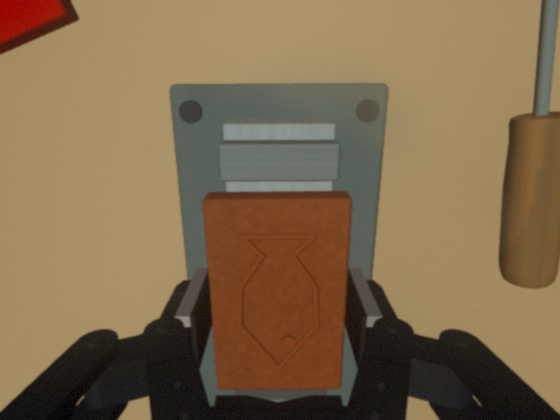

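The tile is above the bed, square and centred (cols 205–350 against fence 220–338), with a small bed gap to the fence at rows 181–192. I'll lower the last 2 mm, release and rise.

Emit:
step_arm(moves=[{"rx":0,"ry":0,"rz":0,"dx":0,"dy":0,"dz":1,"gripper":0},{"rx":0,"ry":0,"rz":0,"dx":0,"dy":0,"dz":0.8,"gripper":0},{"rx":0,"ry":0,"rz":0,"dx":0,"dy":0,"dz":0,"gripper":0},{"rx":0,"ry":0,"rz":0,"dx":0,"dy":0,"dz":0,"gripper":0.5},{"rx":0,"ry":0,"rz":0,"dx":0,"dy":0,"dz":0,"gripper":0.8},{"rx":0,"ry":0,"rz":0,"dx":0,"dy":0,"dz":0,"gripper":0.8},{"rx":0,"ry":0,"rz":0,"dx":0,"dy":0,"dz":0,"gripper":0.8},{"rx":0,"ry":0,"rz":0,"dx":0,"dy":0,"dz":-20,"gripper":0.8},{"rx":0,"ry":0,"rz":0,"dx":0,"dy":0,"dz":-50,"gripper":0.8},{"rx":0,"ry":0,"rz":0,"dx":0,"dy":0,"dz":-60,"gripper":0.8},{"rx":0,"ry":0,"rz":0,"dx":0,"dy":0,"dz":-50,"gripper":0.8},{"rx":0,"ry":0,"rz":0,"dx":0,"dy":0,"dz":0,"gripper":0.8},{"rx":0,"ry":0,"rz":0,"dx":0,"dy":0,"dz":0,"gripper":0.8}])

```text
clock: 11.82
tcp_pos: [0.5676, -0.1076, 0.2394]
orientation: [-2.286, -2.155, -0.001]
contact_force: [-0.8, 0.4, -0.3]
grip_width: 0.0768
gripper_force: 0.0
```

```bash
python3 st.py; python3 g.py w7
python3 - <<'E'
from h import *
import pickle
w=cv2.imread("pics/w7.png");ci=pickle.load(open("w7.p","rb"))
print(proj(ci,[[.556,-.253,.06],[.556,-.253,.1],[.56,-.163,.052],[.571,-.058,.052]]))
cv2.imwrite("pics/w7v.png",w)
E
```

```text
[ 0.5676 -0.1076  0.2394] [[0.0587, 0.9983, 0.0004], [0.9983, -0.0587, 0.0007], [0.0007, 0.0004, -1.0]] yawy -3.37 yawx 86.63 [-0.53  0.42  0.8   1.85 -0.35  1.02  0.36] [-0.8  0.4 -0.3] [0.026 0.087 0.023] 0.07677648227156937 0.0 11.825
[ 0.56762877 -0.10757943  0.23942298] [[0.059, 0.998, 0.0], [0.998, -0.059, 0.001], [0.001, 0.0, -1.0]] [-0.53  0.42  0.8   1.85 -0.35  1.02  0.36] 11.825
[[275.4948132  330.25246921]
 [275.18907801 358.92313265]
 [274.00586349 243.87685168]
 [279.33945943 129.05426152]]
```

View pics/w7v.png

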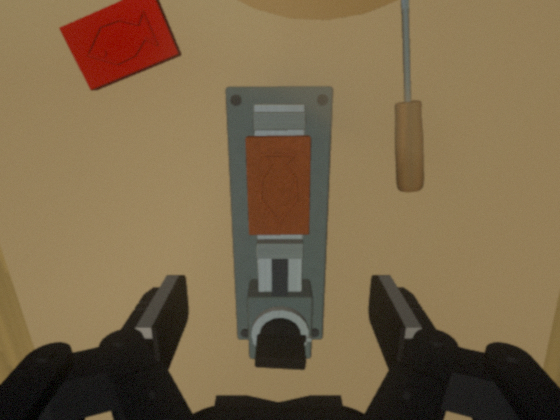

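The tile lies flat on the bed, square, with a small gap at the fence (rows 130–136) and at the jaw (rows 235–243). The knob is at about (280,345), and its wing lies across the vice. I'll go over the knob with the tool turned so that the fingers straddle the wing.

Emit:
step_arm(moves=[{"rx":0,"ry":0,"rz":0,"dx":-48.6,"dy":-1,"dz":0,"gripper":0.8},{"rx":0,"ry":0,"rz":0,"dx":-48.6,"dy":-1,"dz":0,"gripper":0.8},{"rx":0,"ry":0,"rz":0,"dx":-48.6,"dy":-1,"dz":0,"gripper":0.8},{"rx":0,"ry":0,"rz":-10.4,"dx":0,"dy":0,"dz":0,"gripper":0.8},{"rx":0,"ry":0,"rz":-10.4,"dx":0,"dy":0,"dz":0,"gripper":0.8},{"rx":0,"ry":0,"rz":-10.4,"dx":0,"dy":0,"dz":0,"gripper":0.8},{"rx":0,"ry":0,"rz":-10.4,"dx":0,"dy":0,"dz":0,"gripper":0.8},{"rx":0,"ry":0,"rz":-10.4,"dx":0,"dy":0,"dz":0,"gripper":0.8},{"rx":0,"ry":0,"rz":-10.4,"dx":0,"dy":0,"dz":0,"gripper":0.8},{"rx":0,"ry":0,"rz":-10.4,"dx":0,"dy":0,"dz":0,"gripper":0.8},{"rx":0,"ry":0,"rz":-10.4,"dx":0,"dy":0,"dz":0,"gripper":0.8},{"rx":0,"ry":0,"rz":-10.4,"dx":0,"dy":0,"dz":0,"gripper":0.8},{"rx":0,"ry":0,"rz":0,"dx":0,"dy":0,"dz":0,"gripper":0.8},{"rx":0,"ry":0,"rz":0,"dx":0,"dy":0,"dz":0,"gripper":0.8}])

```text
clock: 13.62
tcp_pos: [0.5559, -0.2531, 0.2382]
orientation: [0.0, -3.14, -0.001]
contact_force: [-0.2, -0.3, -0.1]
grip_width: 0.077
gripper_force: 0.0
```

```bash
python3 st.py; python3 g.py w8
python3 - <<'E'
from h import *
import pickle
def collar(n,prior):
    w=cv2.imread(f"pics/{n}.png");ci=pickle.load(open(n+".p","rb"));x,y=proj(ci,prior)[0].astype(int)
    g=cv2.cvtColor(w,cv2.COLOR_BGR2GRAY).astype(int)
    m=(g>103).astype(np.uint8);
    yy,xx=np.mgrid[:420,:560];m[(xx-x)**2+(yy-y)**2>52**2]=0
    return w,ci,(x,y),m
from scipy.optimize import least_squares
for n in("w3","w8"):
    w,ci,(x,y),m=collar(n,[.556,-.253,.06])
    k,l,s,c=cv2.connectedComponentsWithStats(m);print(n,(x,y),[(s[i].tolist()) for i in range(1,k) if s[i,4]>60])
    # outer edge points: largest ring-like comp, hull, to plane z=.06, circle fit r=29
    i=1+np.argmax(s[1:,4]);cs=max(cv2.findContours((l==i).astype(np.uint8),0,1)[0],key=len)
    H=cv2.convexHull(cs)[:,0];W=np.array([onz(ci,q,.06)[:2] for q in H])
    f=least_squares(lambda p:np.hypot(*(W-p[:2]).T)-p[2],[.556,-.253,.029],loss="soft_l1",f_scale=.001);print("collar",f.x.round(4),f.cost)
w,ci,(x,y),m=collar("w8",[.556,-.253,.06])
x0,y0=max(x-75,0),max(y-60,0);cv2.imwrite("pics/w8v.png",cv2.resize(w[y0:y0+120,x0:x0+150],None,fx=5,fy=5,interpolation=3));print(x0,y0)
E
```

```text
[ 0.5559 -0.2531  0.2382] [[-1.0, -0.0003, -0.0015], [-0.0003, 1.0, 0.0005], [0.0015, 0.0005, -1.0]] yawy 90.01 yawx -179.99 [ 0.03  0.4   0.4   1.75 -0.18  1.02  2.06] [-0.2 -0.3 -0.1] [ 0.029  0.034 -0.006] 0.07697090215284937 0.0 13.625
[ 0.55590601 -0.25311234  0.23817057] [[-1.0, -0.0, -0.002], [-0.0, 1.0, 0.0], [0.002, 0.0, -1.0]] [ 0.03  0.4   0.4   1.75 -0.18  1.02  2.06] 13.625
w3 (np.int64(188), np.int64(154)) [[136, 123, 12, 51, 267], [150, 124, 66, 65, 1246], [230, 142, 11, 17, 134], [224, 175, 11, 12, 89], [145, 183, 66, 24, 514]]
collar [ 0.56   -0.258   0.0287] 1.774693100180813e-07
w8 (np.int64(277), np.int64(189)) [[239, 162, 67, 63, 1324], [316, 168, 13, 16, 176], [313, 203, 15, 11, 134], [241, 226, 69, 16, 520]]
collar [ 0.5599 -0.258   0.0287] 6.769575355283999e-07
202 129
```

View pics/w8v.png

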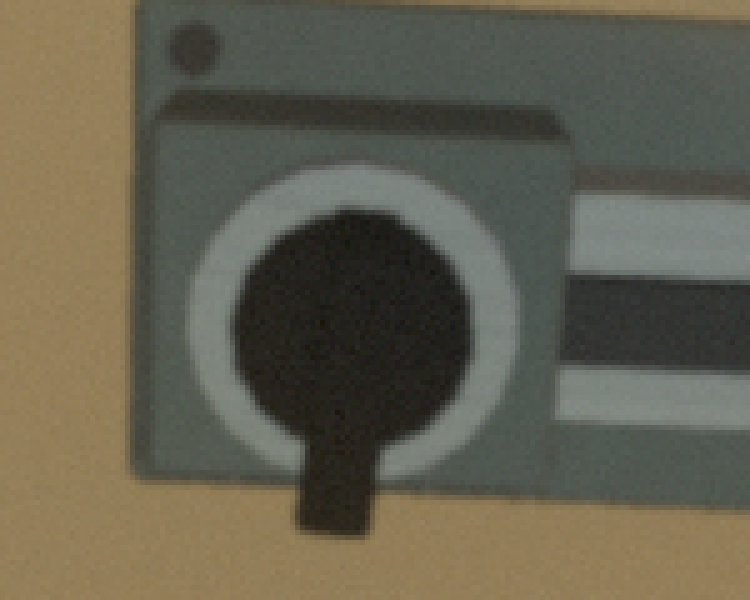

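The knob is clear here: collar centre at crop (354,322), wing end at crop (333,533). Both views give the collar centre as (0.560, -0.258) with radius 28.7 mm, as it should be.

Run:
```python
from h import *
import pickle
ci=pickle.load(open("w8.p","rb"))
f=lambda u,v:((u+.5)/5-.5+202,(v+.5)/5-.5+129)
A,B,C,D=[onz(ci,f(*q),.1) for q in((298,530),(368,537),(305,445),(380,448))]
print(A,B,np.linalg.norm(A-B),(A+B)/2)
t=((A+B)/2-[.56,-.258,.1])[:2];print("len",np.linalg.norm(t),"ang",np.degrees(np.arctan2(t[1],t[0])))
for P,Q in((C,A),(D,B)):
    d=(Q-P)[:2];print("edge ang (z mixed)",np.degrees(np.arctan2(d[1],d[0])))
d=(A-B)[:2];print("end-edge normal",np.degrees(np.arctan2(d[1],d[0]))+90)
```

```text
[ 0.58103381 -0.26598308  0.1       ] [ 0.58220844 -0.25507291  0.1       ] 0.01097322202680269 [ 0.58162112 -0.260528    0.1       ]
len 0.021768411605636764 ang -6.6688850984724795
edge ang (z mixed) -5.159676762054487
edge ang (z mixed) -7.201731902887767
end-edge normal -6.145006224637555
```

Emit:
step_arm(grip_force=30, moves=[{"rx":0,"ry":0,"rz":0,"dx":-3.8,"dy":-5,"dz":0,"gripper":0.5},{"rx":0,"ry":0,"rz":6.3,"dx":0,"dy":0,"dz":40,"gripper":0.3},{"rx":0,"ry":0,"rz":0,"dx":0,"dy":0,"dz":50,"gripper":0.3},{"rx":0,"ry":0,"rz":0,"dx":0,"dy":0,"dz":35,"gripper":0.3},{"rx":0,"ry":0,"rz":0,"dx":0,"dy":0,"dz":21,"gripper":0.3},{"rx":0,"ry":0,"rz":0,"dx":0,"dy":0,"dz":0,"gripper":0},{"rx":0,"ry":0,"rz":0,"dx":0,"dy":0,"dz":0,"gripper":-0.4},{"rx":0,"ry":0,"rz":0,"dx":0,"dy":0,"dz":0,"gripper":-0.6}])

```text
clock: 14.68
tcp_pos: [0.5611, -0.2586, 0.0943]
orientation: [0.167, 3.135, -0.001]
contact_force: [-0.3, 0.1, 0.3]
grip_width: 0.0172
gripper_force: 0.0
```

```bash
python3 st.py
```

```text
[ 0.5611 -0.2586  0.0943] [[-0.9944, 0.106, 0.0022], [0.106, 0.9944, -0.0007], [-0.0022, -0.0005, -1.0]] yawy 83.91 yawx 173.91 [ 0.07  0.59  0.35  1.84 -0.28  0.76  2.04] [-0.3  0.1  0.3] [-0.022  0.037 -0.033] 0.01719387338297019 0.0 14.675
```

Emit:
step_arm(moves=[{"rx":0,"ry":0,"rz":0,"dx":0,"dy":0,"dz":0,"gripper":-0.8},{"rx":0,"ry":0,"rz":0,"dx":0,"dy":0,"dz":0,"gripper":-1},{"rx":0,"ry":0,"rz":0,"dx":0,"dy":0,"dz":0,"gripper":-1},{"rx":0,"ry":0,"rz":0,"dx":0,"dy":0,"dz":0,"gripper":-1}])

```text
clock: 15.18
tcp_pos: [0.561, -0.2583, 0.0943]
orientation: [0.166, 3.135, -0.0]
contact_force: [-0.8, 1.7, 5.9]
grip_width: 0.0113
gripper_force: 33.0
```

```bash
python3 st.py
```

```text
[ 0.561  -0.2583  0.0943] [[-0.9944, 0.1057, 0.002], [0.1057, 0.9944, -0.0003], [-0.002, -0.0001, -1.0]] yawy 83.93 yawx 173.93 [ 0.07  0.59  0.35  1.84 -0.28  0.76  2.04] [-0.8  1.7  5.9] [ 0.25   0.185 -0.023] 0.011285480988477833 32.953773736953735 15.175
```

Emit:
step_arm(moves=[{"rx":0,"ry":0,"rz":0,"dx":0,"dy":0,"dz":-1.5,"gripper":-1},{"rx":0,"ry":0,"rz":5,"dx":0,"dy":0,"dz":0,"gripper":-1},{"rx":0,"ry":0,"rz":5,"dx":0,"dy":0,"dz":0,"gripper":-1},{"rx":0,"ry":0,"rz":5,"dx":0,"dy":0,"dz":0,"gripper":-1},{"rx":0,"ry":0,"rz":5,"dx":0,"dy":0,"dz":0,"gripper":-1}])

```text
clock: 15.8
tcp_pos: [0.5608, -0.2584, 0.0944]
orientation: [0.712, 3.058, -0.001]
contact_force: [2.9, -2.1, -4.4]
grip_width: 0.0118
gripper_force: 31.4
```

```bash
python3 st.py
```

```text
[ 0.5608 -0.2584  0.0944] [[-0.8971, 0.4417, 0.0012], [0.4417, 0.8971, -0.0009], [-0.0015, -0.0003, -1.0]] yawy 63.79 yawx 153.79 [ 0.01  0.61  0.44  1.85 -0.36  0.77  1.76] [ 2.9 -2.1 -4.4] [-0.396 -0.631  0.007] 0.011755186491587643 31.353535652160645 15.8
```

Emit:
step_arm(moves=[{"rx":0,"ry":0,"rz":5,"dx":0,"dy":0,"dz":0,"gripper":-1},{"rx":0,"ry":0,"rz":5,"dx":0,"dy":0,"dz":0,"gripper":-1},{"rx":0,"ry":0,"rz":5,"dx":0,"dy":0,"dz":0,"gripper":-1},{"rx":0,"ry":0,"rz":5,"dx":0,"dy":0,"dz":0,"gripper":-1},{"rx":0,"ry":0,"rz":5,"dx":0,"dy":0,"dz":0,"gripper":-1},{"rx":0,"ry":0,"rz":5,"dx":0,"dy":0,"dz":0,"gripper":-1},{"rx":0,"ry":0,"rz":5,"dx":0,"dy":0,"dz":0,"gripper":-1},{"rx":0,"ry":0,"rz":5,"dx":0,"dy":0,"dz":0,"gripper":-1}])

```text
clock: 16.8
tcp_pos: [0.5606, -0.2585, 0.0944]
orientation: [1.715, 2.63, -0.001]
contact_force: [2.2, -2.8, -3.4]
grip_width: 0.0114
gripper_force: 31.4
```

```bash
cat > jaw.py <<'E'
import sys
from h import *
# jaw position from the scene camera: light-bed gap between jaw and tile along the vice axis line
p,M,o=tool();print("yaw",np.degrees(np.arctan2(M[1,1],M[0,1])).round(2),"mz",round(o["moment"][2],3),"F",np.round(o["contact_force"],1),"p",p.round(4),o["clock"])
E
python3 jaw.py
```

```text
yaw 23.78 mz 0.059 F [ 2.2 -2.8 -3.4] p [ 0.5606 -0.2585  0.0944] 16.8
```

Emit:
step_arm(moves=[{"rx":0,"ry":0,"rz":5,"dx":0,"dy":0,"dz":0,"gripper":-1},{"rx":0,"ry":0,"rz":5,"dx":0,"dy":0,"dz":0,"gripper":-1},{"rx":0,"ry":0,"rz":5,"dx":0,"dy":0,"dz":0,"gripper":-1},{"rx":0,"ry":0,"rz":5,"dx":0,"dy":0,"dz":0,"gripper":-1}])

```text
clock: 17.3
tcp_pos: [0.5605, -0.2585, 0.0944]
orientation: [2.146, 2.293, -0.001]
contact_force: [1.2, -2.6, -3.8]
grip_width: 0.0114
gripper_force: 31.4
```

```bash
python3 jaw.py
```

```text
yaw 3.78 mz 0.081 F [ 1.2 -2.6 -3.8] p [ 0.5605 -0.2585  0.0944] 17.3
```

Emit:
step_arm(moves=[{"rx":0,"ry":0,"rz":3,"dx":0,"dy":0,"dz":0,"gripper":-1},{"rx":0,"ry":0,"rz":3,"dx":0,"dy":0,"dz":0,"gripper":-1}])

```text
clock: 17.55
tcp_pos: [0.5605, -0.2585, 0.0944]
orientation: [2.262, 2.178, -0.001]
contact_force: [2.2, -2.3, -3.0]
grip_width: 0.0117
gripper_force: 31.5
```

```bash
python3 jaw.py
```

```text
yaw -2.15 mz 0.092 F [ 2.2 -2.3 -3. ] p [ 0.5605 -0.2585  0.0944] 17.55
```

Emit:
step_arm(moves=[{"rx":0,"ry":0,"rz":3,"dx":0,"dy":0,"dz":0,"gripper":-1},{"rx":0,"ry":0,"rz":3,"dx":0,"dy":0,"dz":0,"gripper":-1}])

```text
clock: 17.8
tcp_pos: [0.5604, -0.2585, 0.0944]
orientation: [2.373, 2.057, -0.001]
contact_force: [1.9, -1.8, -3.4]
grip_width: 0.0116
gripper_force: 31.5
```

```bash
python3 jaw.py
```

```text
yaw -8.16 mz 0.044 F [ 1.9 -1.8 -3.4] p [ 0.5604 -0.2585  0.0944] 17.8
```

Emit:
step_arm(moves=[{"rx":0,"ry":0,"rz":2,"dx":0,"dy":0,"dz":0,"gripper":-1},{"rx":0,"ry":0,"rz":2,"dx":0,"dy":0,"dz":0,"gripper":-1}])

```text
clock: 18.05
tcp_pos: [0.5604, -0.2585, 0.0944]
orientation: [2.444, 1.973, -0.0]
contact_force: [2.4, -3.4, -4.7]
grip_width: 0.0114
gripper_force: 31.3
```

```bash
python3 jaw.py
```

```text
yaw -12.16 mz 0.114 F [ 2.4 -3.4 -4.7] p [ 0.5604 -0.2585  0.0944] 18.05
```

Emit:
step_arm(moves=[{"rx":0,"ry":0,"rz":2,"dx":0,"dy":0,"dz":0,"gripper":-1},{"rx":0,"ry":0,"rz":2,"dx":0,"dy":0,"dz":0,"gripper":-1}])

```text
clock: 18.3
tcp_pos: [0.5604, -0.2584, 0.0945]
orientation: [2.512, 1.886, -0.0]
contact_force: [2.6, -4.2, -6.4]
grip_width: 0.0115
gripper_force: 31.0
```

```bash
python3 jaw.py
```

```text
yaw -16.2 mz 0.087 F [ 2.6 -4.2 -6.4] p [ 0.5604 -0.2584  0.0945] 18.3
```

Emit:
step_arm(moves=[{"rx":0,"ry":0,"rz":2,"dx":0,"dy":0,"dz":0,"gripper":-1},{"rx":0,"ry":0,"rz":2,"dx":0,"dy":0,"dz":0,"gripper":-1}])

```text
clock: 18.55
tcp_pos: [0.5603, -0.2584, 0.0945]
orientation: [2.576, 1.797, -0.0]
contact_force: [2.8, -3.9, -7.0]
grip_width: 0.0111
gripper_force: 31.1
```

```bash
python3 jaw.py
```

```text
yaw -20.2 mz 0.114 F [ 2.8 -3.9 -7. ] p [ 0.5603 -0.2584  0.0945] 18.55
```

Emit:
step_arm(moves=[{"rx":0,"ry":0,"rz":2,"dx":0,"dy":0,"dz":0,"gripper":-1},{"rx":0,"ry":0,"rz":2,"dx":0,"dy":0,"dz":0,"gripper":-1}])

```text
clock: 18.8
tcp_pos: [0.5603, -0.2584, 0.0944]
orientation: [2.637, 1.706, -0.0]
contact_force: [3.7, -4.5, -6.1]
grip_width: 0.0115
gripper_force: 31.1
```

```bash
python3 jaw.py
```

```text
yaw -24.2 mz 0.131 F [ 3.7 -4.5 -6.1] p [ 0.5603 -0.2584  0.0944] 18.8
```

Emit:
step_arm(moves=[{"rx":0,"ry":0,"rz":2,"dx":0,"dy":0,"dz":0,"gripper":-1},{"rx":0,"ry":0,"rz":2,"dx":0,"dy":0,"dz":0,"gripper":-1}])

```text
clock: 19.05
tcp_pos: [0.5603, -0.2584, 0.0944]
orientation: [2.695, 1.613, -0.0]
contact_force: [2.9, -4.2, -6.5]
grip_width: 0.0111
gripper_force: 31.1
```

```bash
python3 jaw.py
```

```text
yaw -28.19 mz 0.179 F [ 2.9 -4.2 -6.5] p [ 0.5603 -0.2584  0.0944] 19.05
```

Emit:
step_arm(moves=[{"rx":0,"ry":0,"rz":2,"dx":0,"dy":0,"dz":0,"gripper":-1},{"rx":0,"ry":0,"rz":1,"dx":0,"dy":0,"dz":0,"gripper":-1}])

```text
clock: 19.3
tcp_pos: [0.5602, -0.2584, 0.0944]
orientation: [2.736, 1.543, -0.0]
contact_force: [2.8, -4.6, -6.1]
grip_width: 0.0115
gripper_force: 31.1
```

```bash
python3 jaw.py
```

```text
yaw -31.16 mz 0.203 F [ 2.8 -4.6 -6.1] p [ 0.5602 -0.2584  0.0944] 19.3
```

Emit:
step_arm(moves=[{"rx":0,"ry":0,"rz":2,"dx":0,"dy":0,"dz":0,"gripper":-1},{"rx":0,"ry":0,"rz":1,"dx":0,"dy":0,"dz":0,"gripper":-1}])

```text
clock: 19.55
tcp_pos: [0.5603, -0.2584, 0.0944]
orientation: [2.775, 1.471, -0.0]
contact_force: [2.6, -4.5, -6.8]
grip_width: 0.0113
gripper_force: 31.1
```

```bash
python3 jaw.py
```

```text
yaw -34.16 mz 0.158 F [ 2.6 -4.5 -6.8] p [ 0.5603 -0.2584  0.0944] 19.55
```

Emit:
step_arm(moves=[{"rx":0,"ry":0,"rz":2,"dx":0,"dy":0,"dz":0,"gripper":-1},{"rx":0,"ry":0,"rz":1,"dx":0,"dy":0,"dz":0,"gripper":-1}])

```text
clock: 19.8
tcp_pos: [0.5602, -0.2584, 0.0944]
orientation: [2.813, 1.398, -0.0]
contact_force: [2.3, -4.3, -5.6]
grip_width: 0.0115
gripper_force: 31.1
```

```bash
python3 jaw.py
```

```text
yaw -37.16 mz 0.112 F [ 2.3 -4.3 -5.6] p [ 0.5602 -0.2584  0.0944] 19.8
```

Emit:
step_arm(moves=[{"rx":0,"ry":0,"rz":2,"dx":0,"dy":0,"dz":0,"gripper":-1},{"rx":0,"ry":0,"rz":1,"dx":0,"dy":0,"dz":0,"gripper":-1}])

```text
clock: 20.05
tcp_pos: [0.5602, -0.2584, 0.0944]
orientation: [2.849, 1.324, -0.0]
contact_force: [1.9, -4.0, -6.1]
grip_width: 0.0113
gripper_force: 31.1
```

```bash
python3 jaw.py
```

```text
yaw -40.16 mz 0.086 F [ 1.9 -4.  -6.1] p [ 0.5602 -0.2584  0.0944] 20.05
```

The torque peaked at yaw about -31° (9° ahead) and is now falling at about 18° ahead. I'll go on to about 31° ahead (yaw -53°).

Emit:
step_arm(moves=[{"rx":0,"ry":0,"rz":2,"dx":0,"dy":0,"dz":0,"gripper":-1},{"rx":0,"ry":0,"rz":2,"dx":0,"dy":0,"dz":0,"gripper":-1}])

```text
clock: 20.3
tcp_pos: [0.5602, -0.2584, 0.0945]
orientation: [2.893, 1.222, 0.0]
contact_force: [2.7, -4.7, -7.1]
grip_width: 0.0115
gripper_force: 31.1
```

```bash
python3 jaw.py
```

```text
yaw -44.19 mz 0.063 F [ 2.7 -4.7 -7.1] p [ 0.5602 -0.2584  0.0945] 20.3
```

Emit:
step_arm(moves=[{"rx":0,"ry":0,"rz":2,"dx":0,"dy":0,"dz":0,"gripper":-1},{"rx":0,"ry":0,"rz":2,"dx":0,"dy":0,"dz":0,"gripper":-1}])

```text
clock: 20.55
tcp_pos: [0.5602, -0.2583, 0.0944]
orientation: [2.935, 1.121, 0.0]
contact_force: [3.0, -4.1, -5.9]
grip_width: 0.0115
gripper_force: 31.1
```

```bash
python3 jaw.py
```

```text
yaw -48.2 mz 0.006 F [ 3.  -4.1 -5.9] p [ 0.5602 -0.2583  0.0944] 20.55
```

Emit:
step_arm(moves=[{"rx":0,"ry":0,"rz":2,"dx":0,"dy":0,"dz":0,"gripper":-1},{"rx":0,"ry":0,"rz":2,"dx":0,"dy":0,"dz":0,"gripper":-1},{"rx":0,"ry":0,"rz":0,"dx":0,"dy":0,"dz":0,"gripper":-1}])

```text
clock: 20.92
tcp_pos: [0.5602, -0.2583, 0.0944]
orientation: [2.971, 1.019, -0.0]
contact_force: [2.2, -4.5, -5.0]
grip_width: 0.0112
gripper_force: 31.2
```

```bash
python3 jaw.py
```

```text
yaw -52.14 mz -0.043 F [ 2.2 -4.5 -5. ] p [ 0.5602 -0.2583  0.0944] 20.925
```

The torque passed through zero at about -48°, so it has clicked and is now pulling ahead. I'll go 4° more to the rest position, release and rise, then check from above.

Emit:
step_arm(moves=[{"rx":0,"ry":0,"rz":2,"dx":0,"dy":0,"dz":0,"gripper":-1},{"rx":0,"ry":0,"rz":2,"dx":0,"dy":0,"dz":0,"gripper":-1},{"rx":0,"ry":0,"rz":0,"dx":0,"dy":0,"dz":0,"gripper":-1},{"rx":0,"ry":0,"rz":0,"dx":0,"dy":0,"dz":0,"gripper":-0.5},{"rx":0,"ry":0,"rz":0,"dx":0,"dy":0,"dz":0,"gripper":0.2},{"rx":0,"ry":0,"rz":0,"dx":0,"dy":0,"dz":0,"gripper":0.4},{"rx":0,"ry":0,"rz":0,"dx":0,"dy":0,"dz":0,"gripper":0.4},{"rx":0,"ry":0,"rz":0,"dx":0,"dy":0,"dz":-20,"gripper":0.4},{"rx":0,"ry":0,"rz":0,"dx":0,"dy":0,"dz":-45,"gripper":0.4},{"rx":0,"ry":0,"rz":0,"dx":0,"dy":0,"dz":-50,"gripper":0.4},{"rx":0,"ry":0,"rz":0,"dx":0,"dy":0,"dz":-40,"gripper":0.4},{"rx":0,"ry":0,"rz":0,"dx":0,"dy":0,"dz":0,"gripper":0.4},{"rx":0,"ry":0,"rz":0,"dx":0,"dy":0,"dz":0,"gripper":0.4}])

```text
clock: 22.55
tcp_pos: [0.56, -0.2579, 0.2498]
orientation: [-3.004, -0.916, -0.001]
contact_force: [-0.2, 0.0, -0.9]
grip_width: 0.0597
gripper_force: 0.0
```

```bash
python3 g.py w9
python3 - <<'E'
from h import *
import pickle
w=cv2.imread("pics/w9.png");ci=pickle.load(open("w9.p","rb"))
x,y=proj(ci,[.56,-.258,.06])[0].astype(int)
x0,y0,x1,y1=max(x-70,0),max(y-60,0),min(x+70,560),min(y+60,420);print(x0,y0)
k=cv2.resize(w[y0:y1,x0:x1],None,fx=3.4,fy=3.4,interpolation=3)
F=cv2.resize(w,(800-k.shape[1]-4,int(420*(800-k.shape[1]-4)/560)),interpolation=cv2.INTER_AREA)
o=np.zeros((max(k.shape[0],F.shape[0]),800,3),np.uint8);o[:k.shape[0],:k.shape[1]]=k;o[:F.shape[0],-F.shape[1]:]=F
cv2.imwrite("pics/w9v.png",o)
E
```

```text
[ 0.55999743 -0.25789903  0.24977516] [[0.83, 0.558, 0.0], [0.558, -0.83, 0.001], [0.001, -0.0, -1.0]] [-0.43  0.65  1.16  1.75 -0.64  1.18 -0.06] 22.55
208 124
```

View pics/w9v.png

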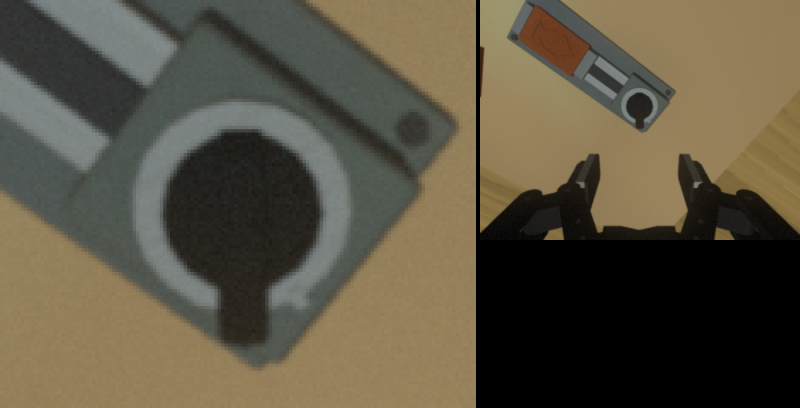

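The nib is at crop (298,300) and the wing end (pointer side) straight below the centre (242,207). That puts the pointer 31° clockwise of the nib, which is exactly one click. The jaw travelled about 107°, or 15 mm, which matches the 105 mm opening less the 90 mm tile, and the tile sits clamped and square.

```bash
python3 -c "
from bench import r
print(r.hand_in())"
```

```text
the job is handed in; nothing more can be done
None
```

The tile is clamped square against the fence, the knob rests one click ahead (pointer 31° clockwise of the nib), nothing else was touched, and the job was handed in at about 22.6 s; the hand-in returned no verdict.

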